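# Load the contact carrier into the tester and start the test

## Robot

A 7-joint arm with a two-finger parallel gripper is mounted at the origin on the work surface. World frame = base frame: x ahead of the robot, y to its left, z up, the work surface at z = 0. Lengths are in mm, angles in rad, forces in N, time in s.
With the tool pointing down it reaches from about 400 to 850 mm from the base axis. Payload 4.5 kg.
Tool frame: the origin (TCP) lies on the centre line of the jaws, within the pads' length; the fingertips stand 11 mm ahead of it and the grasp point (between the pads) lies 8 mm behind it; z points along the fingers, y is the line along which they close (so a half turn about z gives the same grasp; the last joint's range is limited). The gripper opens to 88 mm and grips with 3 to 60 N. Pads are 18 mm wide; open, the fingers measure 123 mm over their backs; the gripper's body (75 mm by 187 mm) begins 45 mm behind the grasp point.
Start: joints at [1.202, 0.689, -0.195, 1.565, 0.157, 0.902, -0.215], TCP at [245.027, -574.991, 249.743] pointing down, gripper open.
Joint ranges: [-3.01, 3.01], [-0.46, 2.08], [-1.47, 1.51], [0.13, 2.56], [-1, 4.14], [0.04, 2.09], [-2.66, 2.66]. Speed limits (rad/s): [2.57, 2.57, 3.14, 3.14, 3.14, 3.14, 3.14].

## Interface

Orientations are given as a rotation vector (axis times angle).
In Python, from plant import ctrl, vision, ticket, models gives the robot as it stands. The module is installed in compiled form; this text tells all that it offers.
- The arm moves only by the shell command python3 -m jog 'ROWS' [FORCE]. ROWS is JSON, a list of rows, each a list of 3 entries, a list of its own where there are three numbers: the turn, a rotation vector about the tool's x, y, z normalised to -1 to 1, where 1 is 1.5 rad, then the shift along the tool's x, y, z normalised to -1 to 1, where 1 is 8 cm, then the opening, from -1 (shut) to 1 (fully open). In form: [[[wx, wy, wz], [tx, ty, tz], jaw], ...]. A call has exactly 5 rows; each row shifts and turns the commanded pose from where the row before left it, along the tool's axes as they then stand; what a row does not reach is not made up. A row lasts 1/12 s, in which the tool goes at most 41.7 mm and 7.16 degrees, less where a joint would pass 70% of its speed; a pose out of reach is approached as far as the arm can. A call with a number of a shift or a turn outside -1 to 1 is refused whole. A call with a gripper value outside its range is refused whole. The fingers move at their own pace and stop on an object; FORCE is the grip in N (left out, the last holds). Time passes only in rows, so rows that do not move let the fingers close, or fill a call up. It gives the time, the measured TCP pose, the force, the opening and the grip force at its end, in the units of the state.
- ctrl.sense(): the state, without advancing time (a new reading comes with each control period).
- vision.camera(name): name is "scene" or "top"; returns the picture (400x640x3 uint8, blue, green, red); there is no depth.
- vision.calibration(name): a dict with "camera_matrix" (3x3 intrinsics, pixels), "xyz" and "attitude" of the camera in the world. Camera axes: x right, y down, z forward; pixel columns grow to the right and rows downward; lengths in mm; the calibration is good to about 2 mm. A picture is of the moment at which its call begins. calibration takes no time and is no camera call.
- ticket.hand_in(): hands the job in; it is judged then, once.
Trained networks look in the newest picture that a camera, given by its name, has taken for a name from the list of things; names that differ only in an ending like _2 or _b are one class to them, and where a whole thing is asked for, a point or a joint stands for the part that bears it (a point fixed in the world has none). Each returns a list of dicts, best first, with "p" (0 to 1); they miss things now and then, are a little off and sometimes report something else, mostly with a low value. They report only what shows in the picture. A call takes as long as a camera call. They do not tell look-alikes from the thing itself.
- models.boxes_of(camera, thing): "point" ([x, y, z] in mm, in the coordinates of the camera as it stood for that picture, good to about 4 mm: the middle of the surface that is visible of it).
The state is a dict: "time": time; "q": joint angles; "dq": joint speeds; "joint_efforts": joint torques, N m; "tcp_pos": TCP position; "ee_rot": TCP orientation; "force": force on the tool from outside, world axes, zero at the start; "wrist_torque": the same for the moment, N m; "opening": finger opening in mm; "grasp_force": force on a finger pad.
Only numpy, scipy, OpenCV 4.12 (cv2) and the standard library are available. Lean on these libraries where they do the work, as an engineer would, in place of code of your own. Each camera call takes 0.05 s, during which the arm holds its last target. There are 200 camera calls.

## Task

Slide the yellow carrier of contacts across the bench to the tester's slot and push it fully home against the stop inside. With the carrier home, press the green start button fully down and let it come up again. Leave the red carrier of rejects where it lies.

Things in the scene. Friction and masses are not known exactly. Their poses are not given: they have to be found in the camera images.
- carrier: Yellow flat plastic block, 92 mm long (its x), 80 mm wide (its y), 16 mm high, 0.18 to 0.35 kg, black inlay and brass contacts on top; origin: centre of its underside. Lies flat on the bench in front of the tester, 115 to 155 mm left or right of the slot's centre line, turned up to 0.3 rad. Too wide to grip well: pushed at its side faces. A half turn makes no difference.
- reject: Red carrier of the same shape and size (92 x 80 x 16 mm), origin at the centre of its underside, lying on the other side of the centre line. To be left where it is.
- tester: Fixed low white tester, turned up to 0.15 rad. Origin: on the bench in the middle of the slot's mouth; x points into the slot, away from the robot. Slot: bench as its floor, 83 mm wide, 20 mm high, 84 mm deep to the stop. Two steel guides 16 mm high flare from 83 mm wide at the mouth to 113 mm at x = -0.022. Roof top at 30 mm; behind the stop a box 55 mm high, 130 mm wide, 100 mm deep.
- start (a joint): Travel of the green start button: 0 m when up, 0.006 m fully down. A spring returns it; fully down takes 5 N.
- start_top (a point): Centre of the top face of the green round start button (34 mm across), pressed straight down. It stands on a fixed grey console 80 x 80 mm, to the left or right of the bench, nearer the robot than the carriers; a blue bin of lugs 40 mm high stands in the other place.
- home (a point): Where the carrier's origin is when it is fully home: on the bench, on the slot's centre line, 38 mm inside the mouth; 8 mm of the carrier then still sticks out of the mouth. The slot's roof is open in the middle here, so the carrier can be seen from above.
Things that resemble listed ones, but are neither listed nor needed, are in the scene too. Leave any purple or turquoise look-alike of the carrier alone. What is shaped like the part that bears start but purple is not meant.

How it is judged:
By the outcome, as a careful person would: the job done as asked, in the order asked, and still so for the second after the job is handed in, with the robot touching nothing.
It also fails if it takes over 64 s, if anything falls off the work surface, if the arm or the gripper's body presses on something with over 40 N, if the wrist force passes 120 N, or if a joint passes its speed limit or range.

## Working session

There is one attempt and no reset: what is moved stays moved. The work goes in short steps, Python scripts to look and compute and a shell command to move; the robot and the scene stay as the last step left them, time stands still between calls to the robot, and variables do not carry over. Pictures are saved under pics/ and viewed, at most 10 in all, crops included, and the job is handed in when it is done.

```bash
mkdir -p pics
cat > h.py <<'E'
import numpy as np, cv2
from scipy.spatial.transform import Rotation as R
from plant import ctrl, vision, ticket, models
def att(c):
    a=np.array(c["attitude"],float)
    return a if a.shape==(3,3) else (R.from_rotvec(a).as_matrix() if a.size==3 else R.from_quat(a).as_matrix())
def toworld(cam,p):
    c=vision.calibration(cam); return att(c)@np.array(p)+np.array(c["xyz"])
def pix(cam,uv,z):
    c=vision.calibration(cam); K=np.array(c["camera_matrix"]); uv=np.atleast_2d(uv).astype(float)
    d=(att(c)@np.linalg.inv(K)@np.c_[uv,np.ones(len(uv))].T).T; o=np.array(c["xyz"])
    return o+d*((z-o[2])/d[:,2])[:,None]
def proj(cam,P):
    c=vision.calibration(cam); K=np.array(c["camera_matrix"]); q=(np.atleast_2d(P)-np.array(c["xyz"]))@att(c)@K.T
    return q[:,:2]/q[:,2:]
E
python3 - <<'E'
from h import *
s=ctrl.sense(); print(s)
for n in("top","scene"):
    print(vision.calibration(n)); im=vision.camera(n); cv2.imwrite(f"pics/{n}0.png",im)
    for t in("carrier","reject","tester","start","start_top"):
        try: print(n,t,[(round(d["p"],2),toworld(n,d["point"]).round(0)) for d in models.boxes_of(n,t)][:5])
        except Exception as e: print(t,e)
E
```

```text
{'time': 0.0, 'q': array([ 1.20182397,  0.68999196, -0.19455663,  1.56630562,  0.15728929,
        0.90249642, -0.21510673]), 'dq': array([-1.05455871e-03, -1.15191590e-03, -2.28439193e-03,  7.98680211e-04,
       -2.13261430e-04, -2.54712239e-04,  6.49390631e-05]), 'joint_efforts': array([ 5.32362828e-04, -5.27571774e+01, -1.26726966e+00, -1.53429186e+01,
       -5.26933826e-02,  6.56384480e-03,  1.42050203e-04]), 'tcp_pos': array([ 244.72839797, -574.44688012,  248.91634677]), 'ee_rot': array([-3.07635498e+00, -6.28207884e-01,  7.10912854e-04]), 'force': array([-0.29231319, -1.055759  , -0.07419963]), 'wrist_torque': array([-0.03083943, -0.01149636,  0.00696602]), 'grasp_force': 0.0, 'opening': 88.32523946694323}
{'camera_matrix': array([[481.95897021,   0.        , 318.62016186],
       [  0.        , 481.95897021, 194.58192562],
       [  0.        ,   0.        ,   1.        ]]), 'xyz': array([4.15554432e+02, 1.09886128e+00, 1.16197561e+03]), 'attitude': array([-2.13516614,  2.15895439, -0.1263719 ])}
top carrier [(0.93, array([419., -29.,  13.])), (0.8, array([714., 240.,  18.]
[... 232 characters left out ...]
p [(0.64, array([ 593., -276.,   52.])), (0.63, array([ 439., -323.,   45.]))]
{'camera_matrix': array([[387.64041794,   0.        , 320.38275775],
       [  0.        , 387.64041794, 198.11331292],
       [  0.        ,   0.        ,   1.        ]]), 'xyz': array([1399.10711953,   50.94184698,  683.35932558]), 'attitude': array([-1.62443242, -1.71765418,  0.84177089])}
scene carrier [(0.88, array([722., 242.,  13.])), (0.8, array([434., -28.,  18.])), (0.79, array([597., 148.,  15.]))]
scene reject [(0.75, array([582., -86.,  16.]))]
scene tester []
scene start [(0.53, array([ 601., -278.,   50.])), (0.39, array([ 448., -322.,   52.]))]
scene start_top [(0.62, array([ 605., -274.,   50.]))]
```

View pics/top0.png

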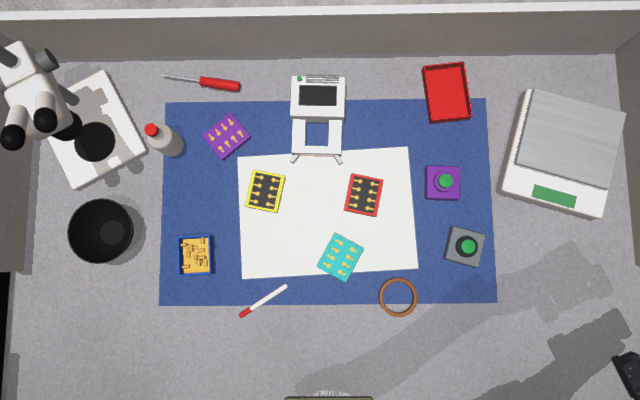

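View pics/scene0.png

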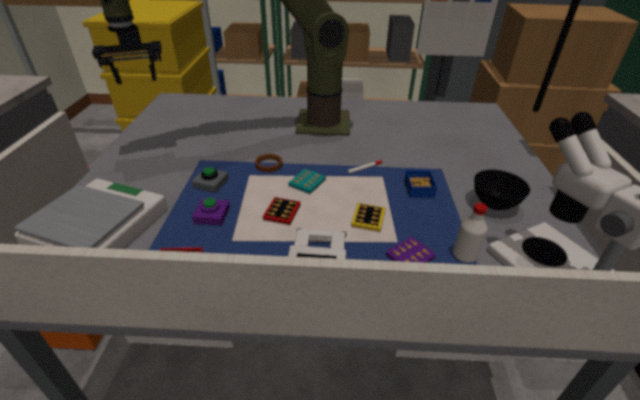

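The top view shows the yellow carrier at (265,191), the red one at (364,195), the tester's mouth at about (317,155) and the grey console with the green button at (466,246). The purple button (443,181), turquoise carrier (340,257) and purple carrier (227,135) are decoys. Next I'll measure precisely on an enlarged crop.

```bash
cat >> h.py <<'E'
def yellow(im,roi=(215,130,400,235)):
    """yellow carrier: centre, yaw of long axis, from mask of its top outline"""
    hsv=cv2.cvtColor(im,cv2.COLOR_BGR2HSV); m=cv2.inRange(hsv,(22,110,90),(38,255,255))
    r=np.zeros_like(m); x0,y0,x1,y1=roi; r[y0:y1,x0:x1]=m[y0:y1,x0:x1]
    c=max(cv2.findContours(r,0,2)[0],key=lambda c:cv2.contourArea(cv2.convexHull(c)))
    w=pix("top",cv2.convexHull(c)[:,0],16)[:,:2]
    (cx,cy),(a,b),ang=cv2.minAreaRect(w.astype(np.float32))
    box=cv2.boxPoints(((cx,cy),(a,b),ang)); 
    if a<b: ang+=90
    return (cx,cy),sorted((a,b)),np.deg2rad((ang+90)%180-90),box
E
python3 - <<'E'
from h import *
im=cv2.imread("pics/top0.png")
print(yellow(im))
hsv=cv2.cvtColor(im,cv2.COLOR_BGR2HSV)
g=cv2.inRange(hsv,(50,100,60),(85,255,255)); g[:, :420]=0
n,l,st,ce=cv2.connectedComponentsWithStats(g)
for i in range(1,n):
    if st[i,4]>30: print(st[i],ce[i],pix("top",ce[i],50))
c=cv2.resize(im[65:215,240:400],None,fx=5,fy=5,interpolation=cv2.INTER_CUBIC)[:600]
cv2.imwrite("pics/crop.png",c[:600,:800])
# bounds from the scene camera too
im=cv2.imread("pics/scene0.png"); c=cv2.resize(im[150:260,150:350],None,fx=4,fy=4,interpolation=cv2.INTER_CUBIC); cv2.imwrite("pics/crop2.png",c)
E
```

```text
((578.0146484375, 145.62034606933594), [79.94977569580078, 91.28099060058594], np.float64(-0.21367553426919958), array([[524.9353 , 116.23279],
       [614.1404 ,  96.87634],
       [631.094  , 175.0079 ],
       [541.8889 , 194.36435]], dtype=float32))
[439 174  14  14 153] [445.21568627 180.50980392] [[ 591.96266144 -279.34641301   50.        ]]
[533 185  43  22 467] [553.83083512 196.04710921] [[ 552.51979625 -527.69571659   50.        ]]
[460 239  16  15 188] [467.84042553 245.97340426] [[ 439.9282427 -324.1276296   50.       ]]
```

View pics/crop.png

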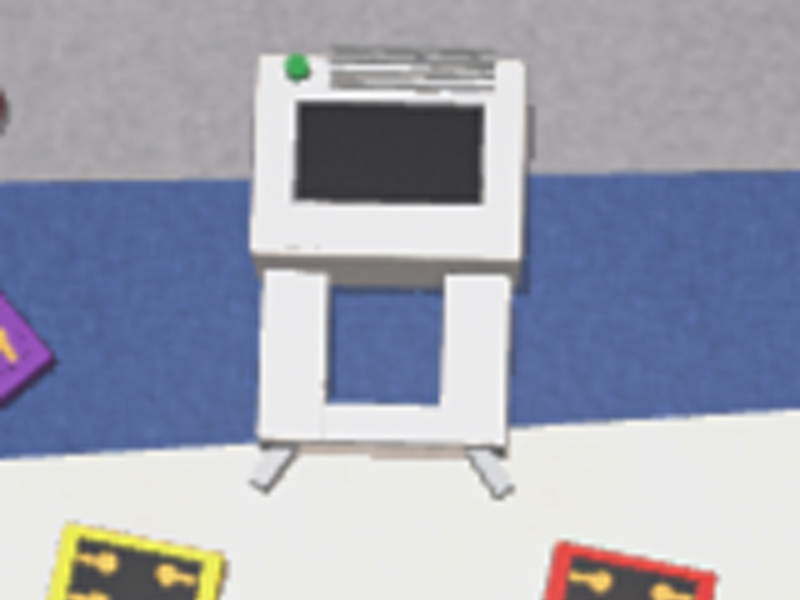

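View pics/crop2.png

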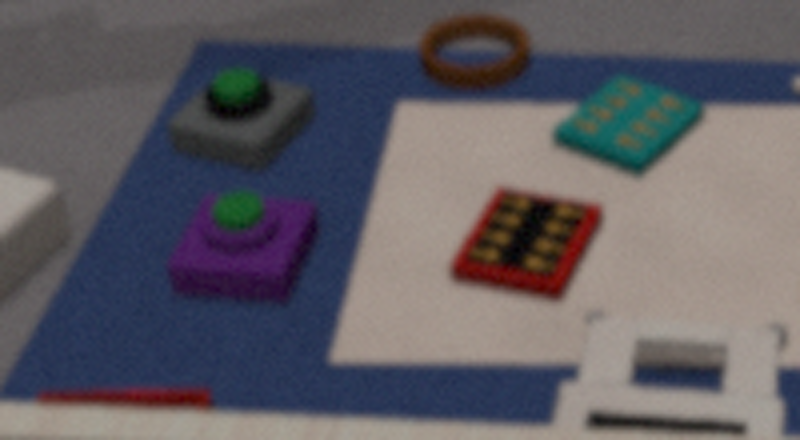

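The enlarged crops show the tester: roof front corners at about (258,441) and (507,443), box corners (250,252)/(522,258)/(258,57)/(525,62), and guide tips (264,490)/(503,495). In the second crop, the grey console is the one nearer the robot.

Run:
```python
from h import *
def cr(l,z): return pix("top",[( (u+.5)/5-.5+240,(v+.5)/5-.5+65) for u,v in l],z)[:,:2]
A=cr([(258,441),(507,443),(264,272),(512,275),(328,403),(440,406),(330,287),(445,290)],30)
B=cr([(250,252),(522,258),(258,57),(525,62)],55)
G=cr([(264,490),(503,495),(298,450),(468,450)],16)
for n,P in(("roof",A),("box",B),("guide",G)): print(n,P.round(1).tolist())
for a,b in((A[0],A[1]),(A[2],A[3]),(B[0],B[1]),(B[2],B[3]),(G[0],G[1]),(A[4],A[5])):
    d=a-b; print("mid",((a+b)/2).round(1),"w",np.linalg.norm(d).round(1),"yaw",np.arctan2(-d[0],d[1]).round(3))
for a,b in((A[0],A[2]),(A[1],A[3]),(B[0],B[2]),(B[1],B[3]),(A[4],A[6])):
    d=b-a; print("yaw",np.arctan2(d[1],d[0]).round(3))
```

```text
roof [[667.0, 80.7], [664.4, -38.7], [750.5, 77.5], [747.2, -42.5], [685.2, 46.9], [683.0, -6.8], [742.5, 45.6], [740.2, -10.0]]
box [[752.9, 82.5], [748.1, -46.4], [849.3, 78.4], [844.8, -49.4]]
guide [[645.8, 78.8], [641.9, -36.8], [665.4, 62.2], [664.3, -20.2]]
mid [665.7  21. ] w 119.4 yaw -0.022
mid [748.9  17.5] w 120.0 yaw -0.027
mid [750.5  18.1] w 128.9 yaw -0.037
mid [847.   14.5] w 127.9 yaw -0.035
mid [643.9  21. ] w 115.7 yaw -0.034
mid [684.1  20.1] w 53.8 yaw -0.041
yaw -0.038
yaw -0.045
yaw -0.042
yaw -0.032
yaw -0.023
```

```bash
cat >> h.py <<'E'
import json
def yaw():
    m=R.from_rotvec(ctrl.sense()["ee_rot"]).as_matrix(); return np.arctan2(m[1,0],m[0,0])
def plan(tgt,psi,step=38,jaw=-0.1,start=None):
    """suggest rows from the measured pose to TCP tgt (mm) with tool x at yaw psi, straight, tool down"""
    s=ctrl.sense(); p=np.array(s["tcp_pos"]); Rm=R.from_rotvec(s["ee_rot"])
    if start is not None: p=np.array(start[:3],float); Rm=R.from_matrix([[np.cos(start[3]),np.sin(start[3]),0],[np.sin(start[3]),-np.cos(start[3]),0],[0,0,-1]])
    T=R.from_matrix([[np.cos(psi),np.sin(psi),0],[np.sin(psi),-np.cos(psi),0],[0,0,-1]])
    tgt=np.array(tgt,float); tot=(Rm.inv()*T).as_rotvec()
    n=int(max(1,np.ceil(np.linalg.norm(tgt-p)/step),np.ceil(np.linalg.norm(tot)/.12))); n=-(-n//5)*5
    rows=[]; p0=p.copy(); R0=Rm
    for i in range(n):
        f=(i+1)/n; w=((Rm.inv()*(R0*R.from_rotvec(tot*f))).as_rotvec()/1.5).round(3)+0.
        t=(Rm.inv().apply(p0+(tgt-p0)*f-p)/80).round(3)+0.
        p=p+Rm.apply(t*80); Rm=Rm*R.from_rotvec(w*1.5); rows.append([w.tolist(),t.tolist(),jaw])
    for i in range(0,n,5): print(json.dumps(rows[i:i+5]).replace(" ",""))
    return p
E
python3 - <<'E'
from h import *
plan([593,214,100],1.357)
E
```

```text
[[[0.0,0.0,-0.025],[0.315,-0.295,0.075],-0.1],[[0.0,0.0,-0.026],[0.325,-0.282,0.075],-0.1],[[0.0,0.0,-0.025],[0.337,-0.27,0.075],-0.1],[[0.0,0.0,-0.026],[0.346,-0.257,0.074],-0.1],[[0.0,0.0,-0.025],[0.356,-0.244,0.075],-0.1]]
[[[0.0,0.0,-0.026],[0.365,-0.23,0.075],-0.1],[[0.0,0.0,-0.025],[0.373,-0.215,0.075],-0.1],[[0.0,0.0,-0.026],[0.381,-0.201,0.075],-0.1],[[0.0,0.0,-0.025],[0.389,-0.186,0.075],-0.1],[[0.0,0.0,-0.025],[0.396,-0.172,0.074],-0.1]]
[[[0.0,0.0,-0.026],[0.402,-0.157,0.075],-0.1],[[0.0,0.0,-0.025],[0.407,-0.14,0.075],-0.1],[[0.0,0.0,-0.026],[0.413,-0.126,0.075],-0.1],[[0.0,0.0,-0.025],[0.417,-0.109,0.075],-0.1],[[0.0,0.0,-0.026],[0.421,-0.094,0.075],-0.1]]
[[[0.0,0.0,-0.025],[0.424,-0.077,0.075],-0.1],[[0.0,0.0,-0.026],[0.427,-0.061,0.074],-0.1],[[0.0,0.0,-0.025],[0.429,-0.044,0.075],-0.1],[[0.0,0.0,-0.025],[0.43,-0.028,0.075],-0.1],[[0.0,0.0,-0.026],[0.431,-0.013,0.075],-0.1]]
[[[0.0,0.0,-0.025],[0.431,0.005,0.075],-0.1],[[0.0,0.0,-0.026],[0.431,0.021,0.075],-0.1],[[0.0,0.0,-0.025],[0.429,0.038,0.074],-0.1],[[0.0,0.0,-0.026],[0.428,0.053,0.075],-0.1],[[0.0,0.0,-0.025],[0.425,0.071,0.075],-0.1]]
```

```bash
python3 -m jog '[[[0,0,-0.025],[0.32,-0.29,0.075],-0.1],[[0,0,-0.025],[0.33,-0.28,0.075],-0.1],[[0,0,-0.025],[0.34,-0.27,0.075],-0.1],[[0,0,-0.025],[0.35,-0.26,0.075],-0.1],[[0,0,-0.025],[0.36,-0.24,0.075],-0.1]]' 20
python3 -m jog '[[[0,0,-0.025],[0.37,-0.23,0.075],-0.1],[[0,0,-0.025],[0.37,-0.21,0.075],-0.1],[[0,0,-0.025],[0.38,-0.20,0.075],-0.1],[[0,0,-0.025],[0.39,-0.19,0.075],-0.1],[[0,0,-0.025],[0.40,-0.17,0.075],-0.1]]'
python3 -m jog '[[[0,0,-0.025],[0.40,-0.16,0.075],-0.1],[[0,0,-0.025],[0.41,-0.14,0.075],-0.1],[[0,0,-0.025],[0.41,-0.13,0.075],-0.1],[[0,0,-0.025],[0.42,-0.11,0.075],-0.1],[[0,0,-0.025],[0.42,-0.09,0.075],-0.1]]'
python3 -m jog '[[[0,0,-0.025],[0.42,-0.08,0.075],-0.1],[[0,0,-0.025],[0.43,-0.06,0.075],-0.1],[[0,0,-0.025],[0.43,-0.04,0.075],-0.1],[[0,0,-0.025],[0.43,-0.03,0.075],-0.1],[[0,0,-0.025],[0.43,-0.01,0.075],-0.1]]'
python3 - <<'E'
from h import *
print(yaw()); plan([593,214,100],1.357)
E
```

```text
time: 1.02
tcp_pos: [317.0, -415.6, 219.7]
ee_rot: [3.005, 0.916, 0.001]
force: [0.3, 0.1, -0.4]
opening: 57.1
grasp_force: 0.0
time: 1.43
tcp_pos: [388.1, -258.2, 189.7]
ee_rot: [2.906, 1.193, 0.001]
force: [0.3, -0.3, -0.2]
opening: 39.5
grasp_force: 0.0
time: 1.85
tcp_pos: [458.8, -100.4, 159.6]
ee_rot: [2.781, 1.461, 0.001]
force: [0.2, 0.8, -0.6]
opening: 40.2
grasp_force: 0.0
time: 2.27
tcp_pos: [530.4, 56.6, 129.6]
ee_rot: [2.632, 1.715, 0.001]
force: [0.4, 0.3, -0.0]
opening: 39.9
grasp_force: 0.0
1.1550060765320416
[[[0.0,0.0,-0.027],[0.423,-0.016,0.074],-0.1],[[0.0,0.0,-0.027],[0.423,0.002,0.074],-0.1],[[0.0,0.0,-0.027],[0.423,0.018,0.074],-0.1],[[0.0,0.0,-0.027],[0.422,0.036,0.074],-0.1],[[0.0,0.0,-0.027],[0.42,0.053,0.074],-0.1]]
```

```bash
python3 -m jog '[[[0,0,-0.027],[0.42,-0.02,0.075],-0.1],[[0,0,-0.027],[0.42,0,0.075],-0.1],[[0,0,-0.027],[0.42,0.02,0.075],-0.1],[[0,0,-0.027],[0.42,0.04,0.075],-0.1],[[0,0,-0.027],[0.42,0.05,0.075],-0.1]]' | sed -n 2,4p
python3 -m jog '[[[0,0,0],[0,0,0.25],-0.1],[[0,0,0],[0,0,0.25],-0.1],[[0,0,0],[0,0,0.25],-0.1],[[0,0,0],[0,0,0.2],-0.1],[[0,0,0],[0,0,0.1],-0.1]]'
python3 - <<'E'
from h import *
print(ctrl.sense()["tcp_pos"],yaw())
# carrier goes to (578,~25) yaw -0.036; TCP ends at centre + 49 along face normal (normal yaw = long yaw + pi/2)
n=lambda a:np.array([-np.sin(a),np.cos(a)])
c0=np.array([578,145.6]); m=np.array([665.7,21]); u=np.array([np.cos(-.036),np.sin(-.036)])
print("x in tester",(c0-m)@u,"y",(c0-m)@n(-.036))
c1=m-90*u
a=c0+51*n(-.2137); b=c1+49*n(-.036); print(a,b)
print("approach"); e=plan([*a,16],-.2137+np.pi/2)
print("push"); plan([*b,16],-.036+np.pi/2,step=9,start=[*a,16,-.2137+np.pi/2])
E
```

```text
tcp_pos: [592.7, 212.9, 99.5]
ee_rot: [2.445, 1.972, 0.0]
force: [0.6, -0.1, -0.1]
time: 3.1
tcp_pos: [591.0, 210.9, 13.6]
ee_rot: [-2.447, -1.97, 0.004]
force: [0.2, 0.6, -0.5]
opening: 39.6
grasp_force: 0.0
[591.01716833 210.90454168  13.61636587] 1.3556140673452721
x in tester -92.12780771051382 y 121.36274983064037
[588.81593613 195.43989893] [577.5219327   73.20755163]
approach
[[[0.0,0.0,0.0],[-0.039,0.003,-0.006],-0.1],[[-0.001,0.0,0.0],[-0.039,0.003,-0.006],-0.1],[[0.0,0.001,-0.001],[-0.039,0.003,-0.006],-0.1],[[0.0,0.0,0.0],[-0.039,0.002,-0.006],-0.1],[[0.0,0.0,0.0],[-0.039,0.003,-0.006],-0.1]]
push
[[[0.0,0.0,-0.008],[-0.102,0.012,0.0],-0.1],[[0.0,0.0,-0.008],[-0.101,0.012,0.0],-0.1],[[0.0,0.0,-0.008],[-0.102,0.01,0.0],-0.1],[[0.0,0.0,-0.008],[-0.102,0.008,0.0],-0.1],[[0.0,0.0,-0.007],[-0.102,0.008,0.0],-0.1]]
[[[0.0,0.0,-0.008],[-0.102,0.006,0.0],-0.1],[[0.0,0.0,-0.008],[-0.102,0.005,0.0],-0.1],[[0.0,0.0,-0.008],[-0.102,0.004,0.0],-0.1],[[0.0,0.0,-0.008],[-0.103,0.003,0.0],-0.1],[[0.0,0.0,-0.008],[-0.102,0.002,0.0],-0.1]]
[[[0.0,0.0,-0.008],[-0.102,0.0,0.0],-0.1],[[0.0,0.0,-0.008],[-0.103,-0.001,0.0],-0.1],[[0.0,0.0,-0.008],[-0.102,-0.002,0.0],-0.1],[[0.0,0.0,-0.008],[-0.102,-0.003,0.0],-0.1],[[0.0,0.0,-0.007],[-0.102,-0.005,0.0],-0.1]]
```

```bash
python3 -m jog '[[[0,0,0],[-0.04,0,-0.006],-0.1],[[0,0,0],[-0.04,0,-0.006],-0.1],[[0,0,0],[-0.04,0,-0.006],-0.1],[[0,0,0],[-0.04,0,-0.006],-0.1],[[0,0,0],[-0.04,0.01,-0.006],-0.1]]' | sed -n 2,4p
python3 -m jog '[[[0,0,-0.008],[-0.1,0.012,0],-0.1],[[0,0,-0.008],[-0.1,0.01,0],-0.1],[[0,0,-0.008],[-0.1,0.01,0],-0.1],[[0,0,-0.008],[-0.1,0.008,0],-0.1],[[0,0,-0.008],[-0.1,0.008,0],-0.1]]' | sed -n 2,4p
python3 -m jog '[[[0,0,-0.008],[-0.1,0.006,0],-0.1],[[0,0,-0.008],[-0.1,0.005,0],-0.1],[[0,0,-0.008],[-0.1,0.004,0],-0.1],[[0,0,-0.008],[-0.1,0.003,0],-0.1],[[0,0,-0.008],[-0.1,0.002,0],-0.1]]' | sed -n 2,4p
python3 - <<'E'
from h import *
im=vision.camera("top"); cv2.imwrite("pics/top1.png",im); print(ctrl.sense()["tcp_pos"],yaw()); print(yellow(im))
cv2.imwrite("pics/top1c.png",cv2.resize(im[100:280,200:420],None,fx=3,fy=3))
E
```

```text
tcp_pos: [590.0, 195.4, 19.3]
ee_rot: [2.447, 1.969, 0.003]
force: [1.3, 1.4, -0.7]
tcp_pos: [585.7, 154.9, 18.4]
ee_rot: [-2.386, -2.044, -0.001]
force: [0.8, 3.2, 2.0]
tcp_pos: [581.8, 114.8, 18.1]
ee_rot: [-2.324, -2.114, 0.0]
force: [0.0, 3.9, 3.2]
[581.5274146  111.83488289  17.92190411] 1.4747284962643818
((540.8057861328125, -70.56926727294922), [4.773465633392334, 4.825435638427734], np.float64(-0.019725901036162414), array([[538.3465 , -72.90794],
       [543.17096, -73.00313],
       [543.2651 , -68.23059],
       [538.4406 , -68.13541]], dtype=float32))
```

View pics/top1c.png

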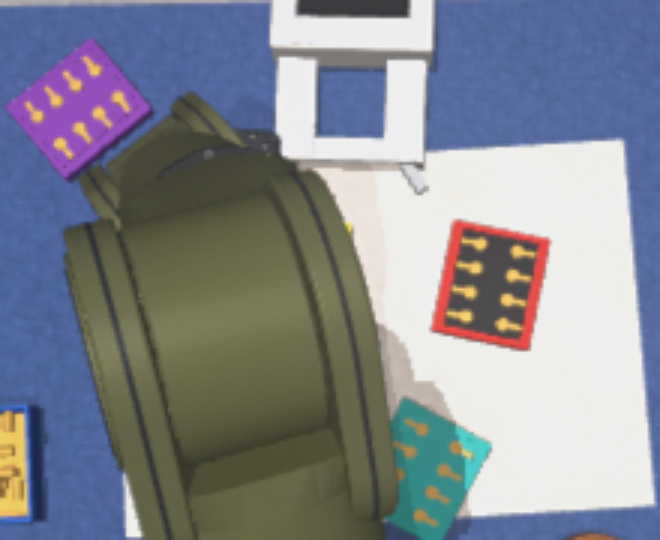

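The arm hides the carrier from above, but a yellow corner at (350,229) shows it moving ahead of the fingers, and the push force of about 4 N is steady. I'll finish the push, then rise and look.

```bash
python3 -m jog '[[[0,0,-0.008],[-0.1,0.001,0.006],-0.1],[[0,0,-0.008],[-0.1,0,0.006],-0.1],[[0,0,-0.008],[-0.1,-0.001,0.006],-0.1],[[0,0,-0.008],[-0.1,-0.002,0],-0.1],[[0,0,-0.008],[-0.08,-0.003,0],-0.1]]' | sed -n 2,4p
python3 -m jog '[[[0,0,0],[0.1,0,0],-0.1],[[0,0,0],[0.2,0,0],-0.1],[[0,0,0],[0.1,0,-0.3],-0.1],[[0,0,0],[0,0,-0.45],-0.1],[[0,0,0],[-0.1,0,-0.3],-0.1]]' | sed -n 2,4p
python3 - <<'E'
from h import *
im=vision.camera("scene"); cv2.imwrite("pics/s1.png",im); print(ctrl.sense()["tcp_pos"],yaw())
print([(round(d["p"],2),toworld("scene",d["point"]).round(0)) for d in models.boxes_of("scene","carrier")])
plan([515,25,90],-.036)
E
```

```text
tcp_pos: [578.5, 75.8, 16.5]
ee_rot: [2.26, 2.182, -0.002]
force: [-0.5, 2.4, 1.8]
tcp_pos: [579.4, 104.3, 102.1]
ee_rot: [-2.255, -2.185, -0.001]
force: [1.4, 0.6, 0.8]
[581.86971316 100.53810342 106.02298415] 1.5349158473446542
[(0.81, array([591.,  25.,  15.])), (0.78, array([719., 243.,  14.])), (0.55, array([433., -29.,  13.]))]
[[[0.0,0.0,0.07],[-0.065,-0.053,0.011],-0.1],[[0.0,0.0,0.07],[-0.07,-0.047,0.012],-0.1],[[0.001,-0.001,0.069],[-0.074,-0.038,0.011],-0.1],[[0.0,0.0,0.07],[-0.078,-0.031,0.012],-0.1],[[0.0,0.0,0.07],[-0.081,-0.022,0.011],-0.1]]
[[[0.0,0.0,0.07],[-0.082,-0.014,0.012],-0.1],[[0.001,0.0,0.069],[-0.084,-0.005,0.011],-0.1],[[0.0,0.0,0.07],[-0.084,0.003,0.012],-0.1],[[0.0,-0.001,0.07],[-0.082,0.013,0.012],-0.1],[[0.0,0.0,0.07],[-0.081,0.021,0.011],-0.1]]
[[[0.0,0.0,0.069],[-0.079,0.029,0.012],-0.1],[[0.001,0.0,0.07],[-0.075,0.037,0.012],-0.1],[[0.0,0.0,0.07],[-0.07,0.045,0.011],-0.1],[[0.0,0.0,0.07],[-0.066,0.052,0.012],-0.1],[[0.0,-0.001,0.069],[-0.06,0.059,0.012],-0.1]]
```

```bash
python3 -m jog '[[[0,0,0.07],[-0.065,-0.05,0.01],-0.1],[[0,0,0.07],[-0.07,-0.045,0.01],-0.1],[[0,0,0.07],[-0.075,-0.04,0.01],-0.1],[[0,0,0.07],[-0.08,-0.03,0.01],-0.1],[[0,0,0.07],[-0.08,-0.02,0.01],-0.1]]' | sed -n 2,4p
python3 -m jog '[[[0,0,0.07],[-0.08,-0.015,0.01],-0.1],[[0,0,0.07],[-0.085,-0.005,0.01],-0.1],[[0,0,0.07],[-0.085,0.005,0.01],-0.1],[[0,0,0.07],[-0.08,0.015,0.01],-0.1],[[0,0,0.07],[-0.08,0.02,0.01],-0.1]]' | sed -n 2,4p
python3 -m jog '[[[0,0,0.07],[-0.08,0.03,0.01],-0.1],[[0,0,0.07],[-0.075,0.035,0.01],-0.1],[[0,0,0.07],[-0.07,0.045,0.01],-0.1],[[0,0,0.07],[-0.065,0.05,0.01],-0.1],[[0,0,0.07],[-0.06,0.06,0.01],-0.1]]' | sed -n 2,4p
cat >> h.py <<'E'
from scipy.optimize import minimize
def fit(cam,im,guess,roi=None):
    """carrier pose (x,y,yaw) by fitting the box's silhouette to the yellow mask's hull"""
    hsv=cv2.cvtColor(im,cv2.COLOR_BGR2HSV); m=cv2.inRange(hsv,(20,90,50),(38,255,255))
    c=proj(cam,[[guess[0],guess[1],8]])[0]; k=np.zeros_like(m); cv2.circle(k,(int(c[0]),int(c[1])),34,255,-1); m&=k
    S=8; hull=cv2.convexHull(np.concatenate([q for q in cv2.findContours(m,0,1)[0] if cv2.contourArea(q)>2]))
    ref=np.zeros((400,640),np.uint8); cv2.fillPoly(ref,[hull],255); o=(c-40).astype(int)
    def crop(a): return cv2.resize(a[o[1]:o[1]+80,o[0]:o[0]+80],None,fx=S,fy=S)>127
    ref=crop(ref)
    def cost(v):
        a=v[2]; X=np.array([[x,y,z] for x in(-46,46) for y in(-40,40) for z in(0,16)],float)
        X[:,:2]=X[:,:2]@np.array([[np.cos(a),np.sin(a)],[-np.sin(a),np.cos(a)]])+v[:2]
        h=cv2.convexHull(((proj(cam,X)-o+.5)*S).round().astype(np.int32)); q=np.zeros(ref.shape,np.uint8); cv2.fillPoly(q,[h],1)
        return np.sum(ref!=(q>0))/S**2
    g=np.array(guess,float); r=minimize(cost,g,method="Nelder-Mead",options=dict(initial_simplex=[g,g+[8,0,0],g+[0,8,0],g+[0,0,.1]],xatol=.05,fatol=.05))
    return r.x.round(3),round(r.fun,1),int(ref.sum()/S**2)
E
python3 - <<'E'
from h import *
for n in("top","scene"): print(n,fit(n,cv2.imread(f"pics/{n}0.png"),[578,145.6,-.2]))
print(fit("scene",cv2.imread("pics/s1.png"),[577,25,-.036]))
for n in("top","scene"):
    im=vision.camera(n); cv2.imwrite(f"pics/{n}2.png",im); print(n,fit(n,im,[577,25,-.036]))
a=cv2.imread("pics/top2.png")[80:280,210:410];b=cv2.imread("pics/scene2.png")[150:270,240:440]
cv2.imwrite("pics/v2.png",np.hstack([cv2.resize(a,(400,400)),cv2.resize(b,(400,400))]))
E
```

```text
tcp_pos: [556.6, 75.1, 95.5]
ee_rot: [2.753, 1.513, -0.005]
force: [0.2, 0.5, 0.0]
tcp_pos: [534.7, 50.2, 91.6]
ee_rot: [3.051, 0.746, -0.004]
force: [0.6, 0.6, 0.1]
tcp_pos: [512.3, 25.5, 87.7]
ee_rot: [3.139, -0.071, -0.004]
force: [-0.5, -0.1, -0.7]
top (array([ 5.78680e+02,  1.46912e+02, -2.18000e-01]), np.float64(36.7), 1318)
scene (array([ 5.80799e+02,  1.48731e+02, -2.23000e-01]), np.float64(34.4), 777)
(array([ 5.77544e+02,  2.46950e+01, -5.50000e-02]), np.float64(43.8), 769)Traceback (most recent call last):
  File "<stdin>", line 5, in <module>
  File "h.py", line 48, in fit
    S=8; hull=cv2.convexHull(np.concatenate([q for q in cv2.findContours(m,0,1)[0] if cv2.contourArea(q)>2]))
                             ~~~~~~~~~~~~~~^^^^^^^^^^^^^^^^^^^^^^^^^^^^^^^^^^^^^^^^^^^^^^^^^^^^^^^^^^^^^^^^^
ValueError: need at least one array to concatenate
```

The scene-camera fit, corrected for its bias, puts the carrier at about (575.5, 22, -0.05), close to the slot's centre line. I'll descend behind it.

```bash
python3 -m jog '[[[0,0,0],[-0.05,0,0.22],-0.4],[[0,0,0],[0,0,0.22],-0.4],[[0,0,0],[0,0,0.22],-0.4],[[0,0,0],[0,0,0.17],-0.4],[[0,0,0],[0,0,0.07],-0.4]]'
python3 - <<'E'
from h import *
print(ctrl.sense()["tcp_pos"],yaw())
m=np.array([665.7,21]); u=np.array([np.cos(-.036),np.sin(-.036)])
for d in(-8,-50): print(d, m+u*(d-9))
plan([*(m+u*(-40-9)),16],-.036,step=9,jaw=-.4)
E
```

```text
time: 7.05
tcp_pos: [508.0, 26.2, 14.4]
ee_rot: [3.14, -0.059, -0.006]
force: [-0.4, 0.7, -0.6]
opening: 26.7
grasp_force: 0.0
[508.00111944  26.22571693  14.40472118] -0.037554999644599345
-8 [648.71101481  21.61186782]
-50 [606.73822787  23.12354125]
[[[0.0,0.0,0.0],[0.091,-0.001,-0.002],-0.4],[[0.0,0.0,0.0],[0.09,0.0,-0.001],-0.4],[[0.0,0.001,0.0],[0.091,-0.001,-0.002],-0.4],[[0.0,0.0,0.0],[0.091,0.0,-0.002],-0.4],[[0.0,0.0,0.0],[0.09,-0.001,-0.001],-0.4]]
[[[0.0,0.0,0.0],[0.091,0.0,-0.002],-0.4],[[0.0,0.0,0.0],[0.091,-0.001,-0.001],-0.4],[[0.0,0.0,-0.001],[0.09,0.0,-0.002],-0.4],[[0.0,0.001,0.0],[0.091,-0.001,-0.001],-0.4],[[0.0,0.0,0.0],[0.09,0.0,-0.002],-0.4]]
[[[0.0,0.0,0.0],[0.091,0.0,-0.001],-0.4],[[0.001,0.0,0.0],[0.091,-0.001,-0.002],-0.4],[[0.0,0.0,0.0],[0.09,0.0,-0.001],-0.4],[[0.0,0.0,0.0],[0.091,0.0,-0.001],-0.4],[[0.0,0.001,0.0],[0.091,-0.001,-0.002],-0.4]]
```

```bash
for i in 1; do :; done
python3 -m jog '[[[0,0,0],[0.09,0,0],-0.4],[[0,0,0],[0.09,0,0],-0.4],[[0,0,0],[0.09,0,0],-0.4],[[0,0,0],[0.09,0,0],-0.4],[[0,0,0],[0.09,0,0],-0.4]]' | sed -n 2,4p
python3 -m jog '[[[0,0,0],[0.09,0,0],-0.4],[[0,0,0],[0.09,0,0],-0.4],[[0,0,0],[0.09,0,0],-0.4],[[0,0,0],[0.09,0,0],-0.4],[[0,0,0],[0.09,0,0],-0.4]]' | sed -n 2,4p
python3 -m jog '[[[0,0,0],[0.08,0,0],-0.4],[[0,0,0],[0.08,0,0],-0.4],[[0,0,0],[0.08,0,0],-0.4],[[0,0,0],[0.08,0,0],-0.4],[[0,0,0],[0.08,0,0],-0.4]]' | sed -n 2,4p
python3 - <<'E'
from h import *
print(ctrl.sense()["tcp_pos"],yaw())
im=vision.camera("scene"); cv2.imwrite("pics/s3.png",im)
im2=vision.camera("top"); cv2.imwrite("pics/v3.png",np.hstack([cv2.resize(im[150:270,240:440],(400,400)),cv2.resize(im2[60:260,210:410],(400,400))]))
E
```

```text
tcp_pos: [546.4, 24.8, 17.4]
ee_rot: [3.141, -0.062, 0.001]
force: [-2.0, 0.0, 2.1]
tcp_pos: [566.2, 24.1, 16.0]
ee_rot: [-3.14, 0.062, 0.052]
force: [-34.9, 3.2, 29.9]
tcp_pos: [567.7, 24.2, 15.8]
ee_rot: [-3.136, 0.061, 0.152]
force: [-84.9, 6.2, 83.8]
[567.69894781  24.19031439  15.83416497] -0.0388752621349882
```

View pics/v3.png

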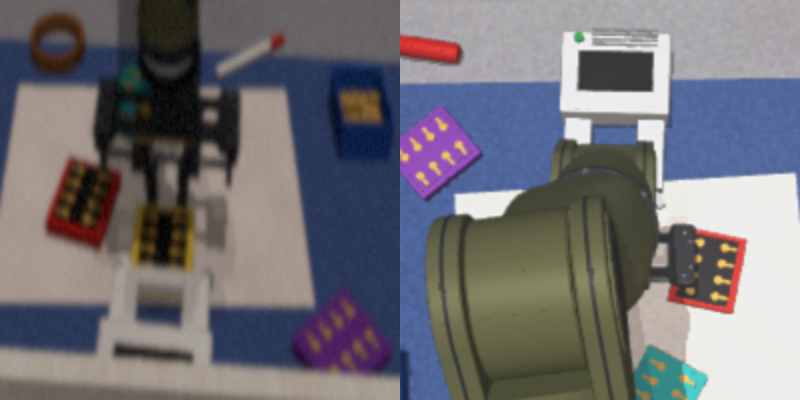

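The force has reached 85 N with the carrier held up right at the mouth (it shows straight in front of the slot, at about (163,240) in the left half). I'll back off at once and measure.

```bash
python3 -m jog '[[[0,0,0],[-0.2,0,0],-0.4],[[0,0,0],[-0.2,0,0],-0.4],[[0,0,0],[-0.2,0,0],-0.4],[[0,0,0],[-0.1,0,0],-0.4],[[0,0,0],[0,0,0],-0.4]]'
python3 - <<'E'
from h import *
im=vision.camera("scene"); cv2.imwrite("pics/s4.png",im)
print(ctrl.sense()["tcp_pos"],yaw(),ctrl.sense()["force"])
print(fit("scene",im,[625,22,-.036]))
cv2.imwrite("pics/s4c.png",cv2.resize(im[185:265,280:380],None,fx=7,fy=7,interpolation=cv2.INTER_CUBIC))
E
```

```text
time: 8.82
tcp_pos: [557.1, 24.4, 16.9]
ee_rot: [3.141, -0.062, 0.0]
force: [0.1, 0.3, -0.8]
opening: 26.2
grasp_force: 0.0
[558.87648347  24.30190821  16.89969016] -0.03974363908450091 [1.36069575 0.4526168  0.37005862]
(array([ 5.92804e+02,  2.41520e+01, -4.50000e-02]), np.float64(213.3), 596)
```

View pics/s4c.png

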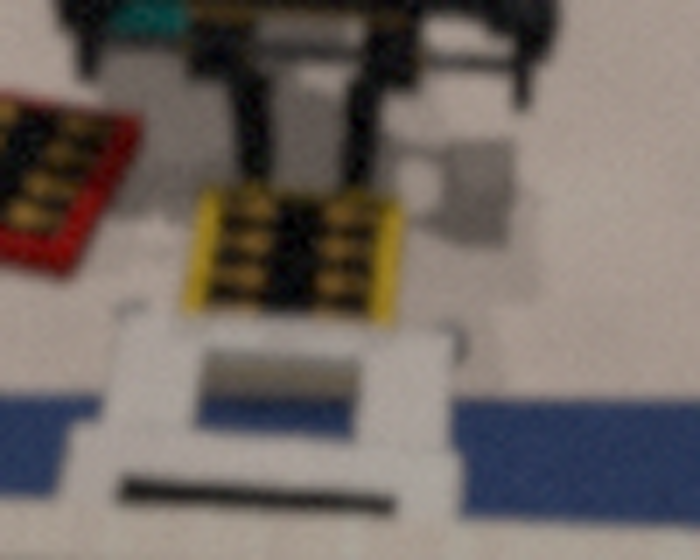

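The crop shows the carrier's rear corners at about (200,188) and (405,198), with its front under the roof edge. I'll turn these pixels into positions relative to the tester.

Run:
```python
from h import *
def cr(l,z): return pix("scene",[((u+.5)/7-.5+280,(v+.5)/7-.5+185) for u,v in l],z)[:,:2].round(1)
print("rear corners",cr([(203,188),(403,197)],16).tolist())
print("sides near roof",cr([(185,310),(205,205),(397,320),(405,215)],16).tolist())
print("roof front",cr([(122,318),(455,335)],30).tolist())
print("roof opening front",cr([(208,350),(360,360)],30).tolist())
P=[[664.4,-38.7,30],[667,80.7,30],[683,-6.8,30],[685.2,46.9,30],[641.9,-36.8,16],[645.8,78.8,16]]
print("expected px of top-measured roof corners, opening front, guide tips",((proj("scene",P)-[280,185]+.5)*7).round(0).tolist())
```

```text
rear corners [[580.3, -14.0], [580.8, 63.9]]
sides near roof [[651.8, -15.4], [590.7, -12.5], [652.4, 62.8], [591.8, 64.8]]
roof front [[673.3, -36.2], [674.8, 83.4]]
roof opening front [[688.2, -4.1], [690.0, 49.8]]
expected px of top-measured roof corners, opening front, guide tips [[118.0, 302.0], [448.0, 321.0], [202.0, 340.0], [353.0, 351.0], [130.0, 290.0], [441.0, 310.0]]
```

The carrier is square to the slot but about 2 mm towards -y, so it wedges by friction on the right guide. I'll press lightly, drag it a few mm to +y, and then go on in small steps.

```bash
python3 -m jog '[[[0,0,0],[0.08,0,0],-0.4],[[0,0,0],[0.06,0,0],-0.4],[[0,0,0],[0,0,0],-0.4],[[0,0,0],[0,-0.02,0],-0.4],[[0,0,0],[0,-0.02,0],-0.4]]' | sed -n 2,4p
python3 -m jog '[[[0,0,0],[0.03,0,0],-0.4],[[0,0,0],[0.03,0,0],-0.4],[[0,0,0],[0.03,-0.01,0],-0.4],[[0,0,0],[0.03,0,0],-0.4],[[0,0,0],[0,0,0],-0.4]]' | sed -n 2,4p
```

```text
tcp_pos: [570.0, 27.0, 16.7]
ee_rot: [3.141, -0.063, 0.004]
force: [-0.0, 0.2, -0.0]
tcp_pos: [579.5, 27.5, 16.7]
ee_rot: [3.141, -0.062, 0.003]
force: [-1.0, -0.5, 0.2]
```

```bash
python3 -m jog '[[[0,0,0],[0.03,0,0],-0.4],[[0,0,0],[0.03,0,0],-0.4],[[0,0,0],[0.03,0,0],-0.4],[[0,0,0],[0.03,0,0],-0.4],[[0,0,0],[0,0,0],-0.4]]' | sed -n 2,4p
python3 - <<'E'
from h import *
im=vision.camera("scene"); cv2.imwrite("pics/s5.png",im)
print(ctrl.sense()["tcp_pos"],yaw(),ctrl.sense()["force"])
# displacement of the carrier between s4 and s5 (template of the inlay)
a=cv2.imread("pics/s4.png"); t=a[208:228,308:338]; r=cv2.matchTemplate(im[195:245,295:355],t,cv2.TM_CCOEFF_NORMED); print(cv2.minMaxLoc(r),"same place = (13,13)")
E
```

```text
tcp_pos: [589.4, 27.0, 16.7]
ee_rot: [3.141, -0.063, 0.004]
force: [-0.6, 0.6, 0.4]
[589.26318943  27.05003797  16.76296306] -0.03983405466393973 [ 0.57260187 -0.21327947 -0.80879201]
(-0.2428344041109085, 0.7489684224128723, (30, 30), (13, 14)) same place = (13,13)
```

Run:
```python
from h import *
im=cv2.imread("pics/s5.png"); im3=cv2.imread("pics/s3.png")
f=lambda a:cv2.convertScaleAbs(cv2.resize(a[185:255,285:365],(400,350),interpolation=cv2.INTER_CUBIC),alpha=1.5)
cv2.imwrite("pics/s5c.png",np.hstack([f(im3),f(im)]))
```

```text
(no output)
```

View pics/s5c.png

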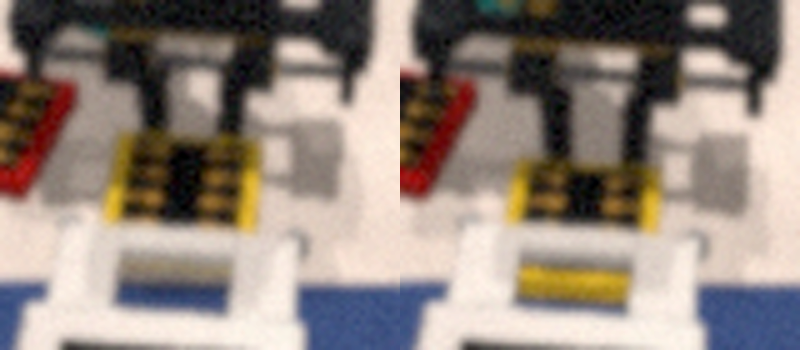

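It worked: the right half shows the yellow front at (575,280), already inside the slot through the roof opening. I'll keep pushing gently.

```bash
python3 -m jog '[[[0,0,0],[0.04,0,0],-0.4],[[0,0,0],[0.04,0,0],-0.4],[[0,0,0],[0.04,0,0],-0.4],[[0,0,0],[0.04,0,0],-0.4],[[0,0,0],[0.04,0,0],-0.4]]' | sed -n 2,4p
python3 -m jog '[[[0,0,0],[0.04,0,0],-0.4],[[0,0,0],[0.04,0,0],-0.4],[[0,0,0],[0.04,0,0],-0.4],[[0,0,0],[0.04,0,0],-0.4],[[0,0,0],[0,0,0],-0.4]]' | sed -n 2,4p
```

```text
tcp_pos: [604.4, 26.5, 16.7]
ee_rot: [3.141, -0.062, 0.001]
force: [-1.0, 0.2, 1.4]
tcp_pos: [618.2, 25.9, 16.7]
ee_rot: [3.141, -0.062, 0.004]
force: [0.4, 0.4, -0.5]
```

```bash
python3 -m jog '[[[0,0,0],[0.04,0.01,0],-0.4],[[0,0,0],[0.04,0.01,0],-0.4],[[0,0,0],[0.04,0,0],-0.4],[[0,0,0],[0.04,0,0],-0.4],[[0,0,0],[0.04,0,0],-0.4]]' | sed -n 2,4p
python3 -m jog '[[[0,0,0],[0.03,0,0],-0.4],[[0,0,0],[0.03,0,0],-0.4],[[0,0,0],[0.03,0,0],-0.4],[[0,0,0],[0.03,0,0],-0.4],[[0,0,0],[0,0,0],-0.4]]' | sed -n 2,4p
```

```text
tcp_pos: [631.8, 25.0, 16.5]
ee_rot: [-3.14, 0.061, 0.004]
force: [-4.6, 2.2, 1.4]
tcp_pos: [642.7, 24.0, 16.6]
ee_rot: [-3.14, 0.062, -0.001]
force: [-2.1, 2.4, -0.3]
```

```bash
python3 -m jog '[[[0,0,0],[0.03,0,0],-0.4],[[0,0,0],[0.03,0,0],-0.4],[[0,0,0],[0.03,0,0],-0.4],[[0,0,0],[0,0,0],-0.4],[[0,0,0],[0,0,0],-0.4]]' | sed -n 2,4p
python3 -m jog '[[[0,0,0],[0.03,0,0],-0.4],[[0,0,0],[0.03,0,0],-0.4],[[0,0,0],[0.03,0,0],-0.4],[[0,0,0],[0,0,0],-0.4],[[0,0,0],[0,0,0],-0.4]]' | sed -n 2,4p
```

```text
tcp_pos: [650.1, 22.9, 16.7]
ee_rot: [3.141, -0.062, 0.002]
force: [-1.2, 2.1, -0.1]
tcp_pos: [650.3, 22.8, 16.5]
ee_rot: [3.141, -0.063, -0.021]
force: [-14.5, 3.2, 12.8]
```

```bash
python3 -m jog '[[[0,0,0],[0.03,0,0],-0.4],[[0,0,0],[0.03,0,0],-0.4],[[0,0,0],[0.02,0,0],-0.4],[[0,0,0],[0,0,0],-0.4],[[0,0,0],[0,0,0],-0.4]]' | sed -n 2,4p
python3 -m jog '[[[0,0,0],[-0.1,0,0],-0.4],[[0,0,0],[-0.15,0,0],-0.4],[[0,0,0],[-0.25,0,0],-0.4],[[0,0,0],[-0.25,0,0],-0.4],[[0,0,0],[-0.1,0,-0.3],-1]]' | sed -n 2,4p
python3 -m jog '[[[0,0,0],[0,0,-0.4],-1],[[0,0,0],[0,0,-0.4],-1],[[0,0,0],[0,0,-0.3],-1],[[0,0,0],[0,0,-0.2],-1],[[0,0,0],[0,0,0],-1]]' | sed -n 2,4p
python3 - <<'E'
from h import *
print(ctrl.sense()["tcp_pos"])
plan([440,-324,115],-.036,jaw=-1)
E
```

```text
tcp_pos: [650.5, 22.7, 16.4]
ee_rot: [3.14, -0.063, -0.042]
force: [-26.3, 3.2, 23.7]
tcp_pos: [590.9, 23.9, 37.8]
ee_rot: [3.139, -0.063, -0.011]
force: [-0.6, 0.3, -0.3]
tcp_pos: [599.2, 23.8, 148.9]
ee_rot: [3.14, -0.065, 0.017]
force: [0.2, 0.0, -0.8]
[599.22403508  23.82109902 148.92285237]
[[[0.0,0.0,0.0],[-0.121,0.295,0.027],-1],[[0.0,-0.001,0.0],[-0.121,0.295,0.027],-1],[[0.0,0.0,-0.001],[-0.121,0.295,0.028],-1],[[0.0,-0.001,0.0],[-0.121,0.295,0.027],-1],[[0.0,0.0,0.0],[-0.121,0.295,0.027],-1]]
[[[0.0,-0.001,0.0],[-0.122,0.295,0.028],-1],[[0.0,0.0,-0.001],[-0.121,0.295,0.028],-1],[[0.0,-0.001,0.0],[-0.121,0.294,0.027],-1],[[0.0,0.0,0.0],[-0.122,0.295,0.028],-1],[[0.0,-0.001,0.0],[-0.122,0.295,0.028],-1]]
[[[0.0,0.0,-0.001],[-0.121,0.295,0.028],-1],[[0.0,-0.001,0.0],[-0.122,0.294,0.028],-1],[[0.0,0.0,0.0],[-0.122,0.295,0.028],-1],[[0.0,-0.001,0.0],[-0.122,0.294,0.029],-1],[[0.0,0.0,-0.001],[-0.122,0.295,0.028],-1]]
```

```bash
python3 -m jog '[[[0,0,0],[-0.12,0.3,0.02],-1],[[0,0,0],[-0.12,0.3,0.02],-1],[[0,0,0],[-0.12,0.3,0.02],-1],[[0,0,0],[-0.12,0.3,0.02],-1],[[0,0,0],[-0.12,0.3,0.02],-1]]' | sed -n 2,4p
python3 -m jog '[[[0,0,0],[-0.12,0.3,0.02],-1],[[0,0,0],[-0.12,0.3,0.02],-1],[[0,0,0],[-0.12,0.3,0.02],-1],[[0,0,0],[-0.12,0.3,0.02],-1],[[0,0,0],[-0.12,0.3,0.02],-1]]' | sed -n 2,4p
python3 -m jog '[[[0,0,0],[-0.12,0.29,0.02],-1],[[0,0,0],[-0.12,0.29,0.02],-1],[[0,0,0],[-0.12,0.28,0.02],-1],[[0,0,0],[-0.12,0.28,0.02],-1],[[0,0,0],[-0.12,0.28,0.02],-1]]' | sed -n 2,6p
python3 - <<'E'
from h import *
im=vision.camera("top"); cv2.imwrite("pics/top6.png",im); sc=vision.camera("scene"); cv2.imwrite("pics/s6.png",sc)
s=ctrl.sense(); print(s["tcp_pos"])
for n in("start_top","start"): print([(round(d["p"],2),toworld("scene",d["point"]).round(0)) for d in models.boxes_of("scene",n)])
a=cv2.resize(im[65:215,240:400],(400,375),interpolation=cv2.INTER_CUBIC); b=cv2.resize(im[200:350,380:540],(400,375),interpolation=cv2.INTER_CUBIC)
cv2.imwrite("pics/v6.png",np.hstack([a,b]))
E
```

```text
tcp_pos: [542.3, -94.8, 135.9]
ee_rot: [3.139, -0.063, 0.002]
force: [0.3, 0.2, 0.6]
tcp_pos: [489.3, -213.0, 127.9]
ee_rot: [3.139, -0.064, 0.001]
force: [0.2, -0.0, 0.2]
tcp_pos: [436.5, -324.6, 119.8]
ee_rot: [3.139, -0.064, 0.001]
force: [0.2, 0.1, 0.7]
opening: 0.5
grasp_force: 0.0
[ 434.05577706 -328.34182399  119.8567074 ]
[(0.61, array([ 448., -319.,   54.])), (0.55, array([ 600., -278.,   51.]))]
[(0.43, array([ 446., -320.,   51.])), (0.42, array([ 600., -277.,   48.]))]
```

View pics/v6.png

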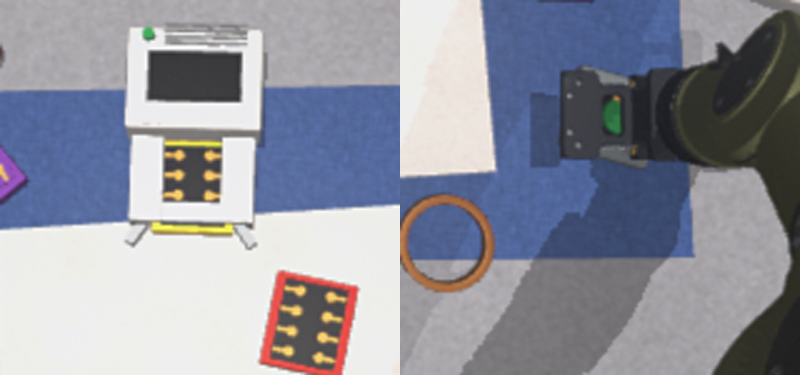

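The carrier is home: only the thin yellow strip at (190,229) shows at the mouth, and the red carrier has not moved. The gripper stands over the green button, so I'll centre it and press.

```bash
python3 -m jog '[[[0,0,0],[0.07,-0.05,0.1],-1],[[0,0,0],[0,0,0.2],-1],[[0,0,0],[0,0,0.2],-1],[[0,0,0],[0,0,0.1],-1],[[0,0,0],[0,0,0],-1]]' | sed -n 2,4p
python3 -m jog '[[[0,0,0],[0,0,0.03],-1],[[0,0,0],[0,0,0.03],-1],[[0,0,0],[0,0,0],-1],[[0,0,0],[0,0,0],-1],[[0,0,0],[0,0,0],-1]]' | sed -n 2,4p
python3 -m jog '[[[0,0,0],[0,0,0.03],-1],[[0,0,0],[0,0,0.02],-1],[[0,0,0],[0,0,0],-1],[[0,0,0],[0,0,0],-1],[[0,0,0],[0,0,0],-1]]' | sed -n 2,4p
```

```text
tcp_pos: [443.1, -316.2, 70.6]
ee_rot: [-3.139, 0.058, 0.004]
force: [0.5, -0.3, -0.4]
tcp_pos: [443.1, -318.8, 68.4]
ee_rot: [3.14, -0.063, 0.001]
force: [0.5, 0.3, -0.0]
tcp_pos: [442.9, -318.6, 63.9]
ee_rot: [3.141, -0.063, 0.0]
force: [1.1, -0.3, 0.5]
```

```bash
python3 -m jog '[[[0,0,0],[-0.03,0.06,0],-1],[[0,0,0],[0,0,0],-1],[[0,0,0],[0,0,0.03],-1],[[0,0,0],[0,0,0],-1],[[0,0,0],[0,0,0],-1]]' | sed -n 2,4p
python3 -m jog '[[[0,0,0],[0,0,0.03],-1],[[0,0,0],[0,0,0],-1],[[0,0,0],[0,0,0.03],-1],[[0,0,0],[0,0,0],-1],[[0,0,0],[0,0,0],-1]]' | sed -n 2,4p
```

```text
tcp_pos: [440.2, -323.7, 61.5]
ee_rot: [3.14, -0.063, 0.0]
force: [-0.3, -1.4, 1.0]
tcp_pos: [440.3, -323.6, 56.8]
ee_rot: [3.14, -0.063, 0.0]
force: [-1.1, -1.8, 3.5]
```

```bash
python3 -m jog '[[[0,0,0],[0,0,0.03],-1],[[0,0,0],[0,0,0],-1],[[0,0,0],[0,0,0.03],-1],[[0,0,0],[0,0,0],-1],[[0,0,0],[0,0,0],-1]]' | sed -n 2,4p
python3 -m jog '[[[0,0,0],[0,0,0.03],-1],[[0,0,0],[0,0,0],-1],[[0,0,0],[0,0,0],-1],[[0,0,0],[0,0,0],-1],[[0,0,0],[0,0,0],-1]]' | sed -n 2,4p
```

```text
tcp_pos: [440.3, -323.7, 55.0]
ee_rot: [3.14, -0.063, 0.002]
force: [-5.6, 1.4, 33.4]
tcp_pos: [440.3, -323.7, 54.7]
ee_rot: [3.139, -0.063, 0.003]
force: [-7.1, 3.5, 53.6]
```

The button is on its hard stop, so it is fully down. I'll release it and rise clear.

```bash
python3 -m jog '[[[0,0,0],[0,0,-0.1],-1],[[0,0,0],[0,0,-0.1],-1],[[0,0,0],[0,0,-0.2],-1],[[0,0,0],[0,0,-0.4],-1],[[0,0,0],[0,0,-0.4],-1]]' | sed -n 2,4p
python3 -m jog '[[[0,0,0],[-0.2,0.2,-0.3],-1],[[0,0,0],[0,0.4,0],-1],[[0,0,0],[0,0.4,0],-1],[[0,0,0],[0,0.4,0],-1],[[0,0,0],[0,0,0],-1]]' | sed -n 1,4p
python3 - <<'E'
from h import *
im=vision.camera("top"); cv2.imwrite("pics/top7.png",im); print(ctrl.sense()["force"])
a=cv2.resize(im[65:215,240:400],(400,375),interpolation=cv2.INTER_CUBIC); b=cv2.resize(im[170:320,380:540],(400,375),interpolation=cv2.INTER_CUBIC)
cv2.imwrite("pics/v7.png",np.hstack([a,b]))
hsv=cv2.cvtColor(im,cv2.COLOR_BGR2HSV); m=cv2.inRange(hsv,(22,110,90),(38,255,255)); m[:, :295]=0; m[:,340:]=0; m[:150]=0; m[165:]=0
ys,xs=np.nonzero(m); q=pix("top",np.c_[xs,ys],16)[:,:2]-[665.7,21]; u=np.array([np.cos(-.036),np.sin(-.036)])
print("rear edge in tester x (want -8):",(q@u).min(), "y mid",(q@[-u[1],u[0]]).min(),(q@[-u[1],u[0]]).max())
E
```

```text
tcp_pos: [439.7, -321.7, 145.2]
ee_rot: [-3.138, 0.06, 0.004]
force: [0.8, -0.2, 0.2]
time: 19.12
tcp_pos: [418.0, -441.8, 169.5]
ee_rot: [3.135, -0.074, 0.001]
force: [-1.4, -0.5, -0.5]
[-0.10368615 -0.35731692  0.06043443]
rear edge in tester x (want -8): -8.989644024919441 y mid -38.54095710811404 36.86981344396116
```

View pics/v7.png

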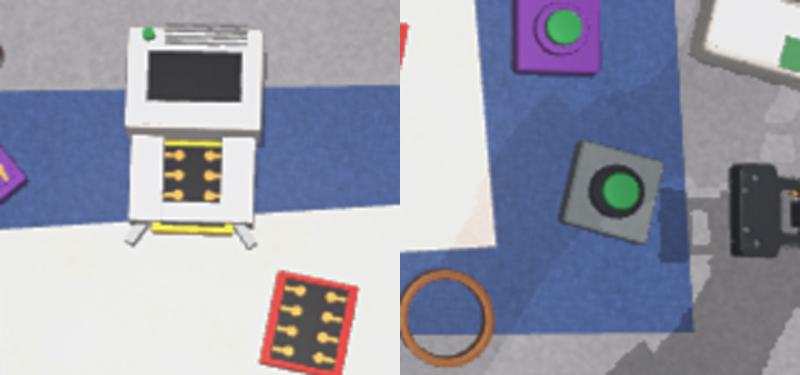

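The carrier is home (about -9 mm measured against -8 nominal, within a pixel). The button at (620,190) is up, the red carrier is where it was, and the arm is clear.

```bash
python3 -c "
from plant import ticket; print(ticket.hand_in())"
```

```text
the job is handed in; nothing more can be done
None
```

The yellow carrier is home against the stop, the green button was pressed fully down and came back up, the red carrier was not moved, and the job was handed in at about 19 s; on the way in the carrier jammed at the slot mouth with about 120 N at the wrist by the last reading (85 N along x, 84 N upward), at the 120 N limit, so the force criterion may not have been met.

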